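Close the polishing tumbler with its wing knob

TASK

Close the vibratory tumbler: pick up the loose wing knob, set it square on the tumbler's centre post and, bearing down only lightly, turn it backwards (anticlockwise seen from above) until you feel it drop down onto the lid at the thread's start. Then turn it forwards (clockwise) until it comes up against its stop with the lid clamped down, never forcing the thread, and let go, leaving the other things on the bench where they are.

Things in the scene. Friction and masses are not known exactly. Their poses are not given: they have to be found in the camera images.
- knob_wing (a point): Black plastic wing knob, loose, 90 g: round skirt 54 mm across, 24 mm high, and on it a flat upright wing 60 mm long (46 mm low down), 13 mm thick, from 24 to 58 mm above the underside. This point: on the axis, in the wing, 44 mm above the underside, 20 mm above the skirt's top; x along the wing, z up: grip across the wing, along y, fingertips above the skirt.
- knob_skirt (a point): Centre of the knob's underside; axes as knob_wing. The skirt is open below (42 mm bore); four 4 mm round lugs inside, 90 degrees apart, 2 to 6 mm above the underside, leave a 33 mm circle free.
- tumbler: Small vibratory bowl tumbler, fixed to the bench: dark motor base, grey bowl, white lid 198 mm across, metal post in the middle of the lid. Origin on its axis at bench height, z up.
- post_foot (a point): On the tumbler's axis, at the top of the lid's hub (80 mm across, 186 mm above the bench), where the post comes through; z up. Knob set on top of the thread: underside 8 mm above this (13 if on the stop ribs). Dropped in at the starts: 0, on the hub. Then it screws in clockwise 55 to 75 degrees, going 2 mm down against the lid's seal with light torque, to a hard stop (keep under about 0.7 N m).
- post_tip (a point): Top of the post, 17 mm above post_foot: 31 mm thick, tip coned to 20 mm; right-handed four-start thread, 40 mm outside. The starts, gaps 8 mm wide, lie 90 degrees apart at an angle not given, new each time. On top of the thread the lugs turn anticlockwise (75 degrees at most) to the gaps; a stop rib past each gap blocks further backing, and turning clockwise on top runs against these ribs.
- lid (a joint): How far the lid is pressed down on its springy seal, m: 0 free, 0.002 with the knob at its stop; it gives from about 2 N on, then 2.5 N per mm.
- block: Steel bench block, 63 x 63 x 25 mm, loose; origin at the centre of its underside. Not to be disturbed.
- flux: Low amber glass jar with a white cap, 52 mm across, 50 mm high, loose; origin at the centre of its underside. Not to be disturbed.
- can: Ribbed steel can, 73 mm across, 110 mm high, with small tools up to 180 mm high in it, loose; origin at the centre of its underside. Not to be disturbed.
- dish: Glass bowl, 110 mm across, 60 mm high, loose; origin at the centre of its underside. Not to be disturbed.
- mallet: Hammer with a wooden handle, 220 mm long, lying flat, loose; origin at its middle on the bench, x along it towards the head. Not to be disturbed.
Mind the look-alikes: they are no part of the job. What is meant by the part that bears knob_wing is not blue or yellow, and is the smaller of those in its own colour.

How it is judged:
By the outcome, as a careful person would: the job done as asked, in the order asked, and still so for the second after the job is handed in, with the robot touching nothing.
It also fails if it takes over 72 s, if anything falls off the work surface, if the arm or the gripper's body presses on something with over 40 N, if the wrist force passes 120 N, or if a joint passes its speed limit or range.

ROBOT

A 6-joint arm with a two-finger parallel gripper is mounted at the origin on the work surface. World frame = base frame: x ahead of the robot, y to its left, z up, the work surface at z = 0. Lengths are in m, angles in rad, forces in N, time in s.
With the tool pointing down it reaches from about 0.25 to 0.85 m from the base axis. Payload 12.5 kg.
Tool frame: the origin (TCP) lies midway between the tips of the shut fingers; the grasp point (between the pads) lies 19 mm behind it (manip.tcp_to_grasp is the distance from the TCP to the grasp point, in m); x points along the fingers, z is the direction in which the jaws open and shut, and the axes are right-handed (so a half turn about x gives the same grasp; the last joint's range is limited). The gripper opens to 93 mm and grips with 3 to 60 N. Pads are 15 mm wide; open, the fingers measure 128 mm over their backs; the gripper's body (75 mm by 188 mm) begins 65 mm behind the grasp point.
Start: joints at [1.113, 0.351, 1.652, -0, 1.139, -0.085], TCP at [0.2, 0.512, 0.219] pointing down, gripper open.
Joint ranges: [-2.75, 2.75], [-0.79, 2.1], [0.01, 2.65], [-1.57, 4.71], [0.07, 3.14], [-2.87, 2.87]. Speed limits (rad/s): [2.22, 2.22, 2.79, 3.14, 3.14, 3.14].

INTERFACE

Orientations are given as a 3x3 rotation matrix whose columns are the frame's x, y, z axes.
In Python, from plant import manip gives the robot as it stands.
- The arm moves only by the tool servo_tool, never from a script. Its argument "targets" is a list that holds one entry, the list of rows, each a list of 6 numbers: the shift along the tool's x, y, z in units of 30 mm (1.0 is 30 mm), then the turn, a rotation vector about the tool's x, y, z in units of 5 degrees (1.0 is 5 degrees). A call has 1 to 5 rows; each row shifts and turns the pose as measured when the row begins, along the tool's axes as they then stand; what a row does not reach is not made up. A row lasts 1/12 s, in which the tool goes at most 41.7 mm and 7.16 degrees, less where a joint would pass 70% of its speed; a pose out of reach is approached as far as the arm can. A call is refused whole if a number of a shift passes 1 or a number of a turn 1, either way. A call with a gripper value outside its range is refused whole. "fingers" is the gripper's target within -1 to 1 (shut at 1, half-way at 0, fully open at -1), set as the call begins (left out, the last holds). The fingers move at their own pace and stop on an object; "force" is the grip in N (left out, the last holds). Time passes only in rows, so rows that do not move let the fingers close. It gives the time, the measured TCP pose, the force and the opening at its end, in the units of the state.
- manip.get_state(): the state, without advancing time (a new reading comes with each control period).
- manip.grab_frame(name): name is "side" or "top" or "wrist"; returns the picture (420x560x3 uint8, red, green, blue); there is no depth.
- manip.camera_model(name): a dict with "camera_matrix" (3x3 intrinsics, pixels), "extrinsics" (4x4, takes a point from camera to world coordinates). Camera axes: x right, y down, z forward; pixel columns grow to the right and rows downward; lengths in m; the calibration is good to about 2 mm. A picture is of the moment at which its call begins: read the wrist's pose just before it. camera_model takes no time and is no camera call; for the wrist camera it gives the pose at the moment of the call.
- manip.job_done(): hands the job in, once; it reports no verdict.
Trained networks look in the newest picture that a camera, given by its name, has taken for a name from the list of things; names that differ only in an ending like _2 or _b are one class to them, and where a whole thing is asked for, a point or a joint stands for the part that bears it (a point fixed in the world has none). Each returns a list of dicts, best first, with "p" (0 to 1); they miss things now and then, are a little off and sometimes report something else, mostly with a low value. They report only what shows in the picture. A call takes as long as a camera call. They do not tell look-alikes from the thing itself.
- manip.spot_in(target, camera): "xyz" ([x, y, z] in m, in world coordinates, good to about 4 mm: the middle of the surface that is visible of it).
- manip.outline_of(target, camera): "mask" (420x560 bool, what is visible of it).
- manip.spot_point(target, camera): "xyz" ([x, y, z] in m, in world coordinates, good to about 4 mm: a listed point, or the origin of a listed thing).
The state is a dict: "time": time; "joint_positions": joint angles; "qvel": joint speeds; "joint_torque": joint torques, N m; "position": TCP position; "tool_rot": TCP orientation; "ft_force": force on the tool from outside, world axes, zero at the start; "torque": the same for the moment, N m; "opening": finger opening in m.
Only numpy, scipy, OpenCV 4.12 (cv2) and the standard library are available. Lean on these libraries where they do the work, as an engineer would, in place of code of your own. Each camera call takes 0.05 s, during which the arm holds its last target.

## Working session

There is one attempt and no reset: what is moved stays moved. The work goes in short steps, Python scripts to look and compute and a tool call to move; the robot and the scene stay as the last step left them, time stands still between calls to the robot, and variables do not carry over. Pictures are saved under pics/ and viewed, and the job is handed in when it is done.

Besides the shell and the picture viewer there is one more tool, called after "Call:" in YAML: its name, and indented under it one key for each argument. servo_tool: Moves the arm, as the interface text tells. Its arguments: {"type":"object","properties":{"targets":{"type":"array","items":{"type":"array","items":{"type":"array","items":{"type":"number"}}}},"fingers":{"type":"number"},"force":{"type":"number"}},"required":["targets"]}

```bash
ls; mkdir -p pics; python3 - <<'E'
from plant import manip
import cv2,numpy as np
s=manip.get_state()
for k,v in s.items(): print(k,np.round(v,3).tolist())
print(manip.tcp_to_grasp)
for c in("side","top","wrist"):
    f=manip.grab_frame(c); cv2.imwrite(f"pics/a_{c}.png",f[:,:,::-1])
    for n in ("knob_wing","post_foot","post_tip"):
        for d in manip.spot_point(n,c): print(c,n,np.round(d["xyz"],3),round(d["p"],2))
E
```

```text
pics
time 0.0
joint_positions [1.113, 0.351, 1.652, 0.0, 1.139, -0.085]
qvel [-0.001, 0.0, 0.001, 0.0, 0.001, -0.001]
joint_torque [-0.0, -49.735, -28.524, 0.07, 0.026, -0.0]
position [0.2, 0.512, 0.218]
tool_rot [[-0.001, -0.931, 0.364], [-0.001, 0.364, 0.931], [-1.0, 0.0, -0.001]]
ft_force [0.327, -0.141, 0.694]
torque [-0.032, 0.052, 0.042]
opening 0.093
0.0188
side knob_wing [ 0.356 -0.096  0.06 ] 0.96
side knob_wing [ 0.449 -0.175  0.043] 0.78
side knob_wing [ 0.36  -0.237  0.043] 0.68
side knob_wing [ 0.479 -0.057  0.062] 0.61
side post_foot [0.554 0.135 0.188] 0.78
side post_foot [0.45  0.404 0.001] 0.74
side post_tip [0.555 0.134 0.205] 0.76
side post_tip [ 0.642 -0.206 -0.002] 0.21
top knob_wing [ 0.355 -0.096  0.06 ] 0.9
top knob_wing [ 0.354 -0.229  0.043] 0.79
top knob_wing [ 0.456 -0.176  0.04 ] 0.78
top knob_wing [ 0.477 -0.051  0.059] 0.62
top post_foot [0.551 0.137 0.19 ] 0.96
top post_tip [0.552 0.134 0.2  ] 0.61
```

View pics/a_side.png

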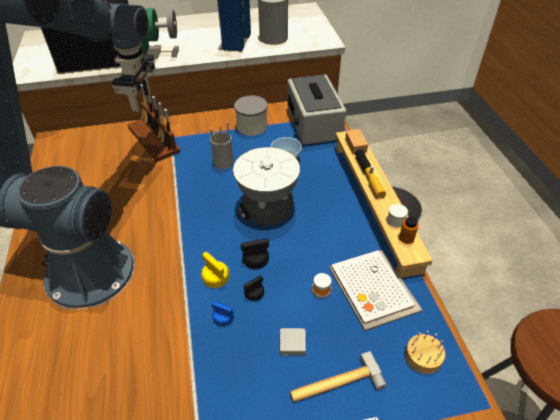

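View pics/a_top.png

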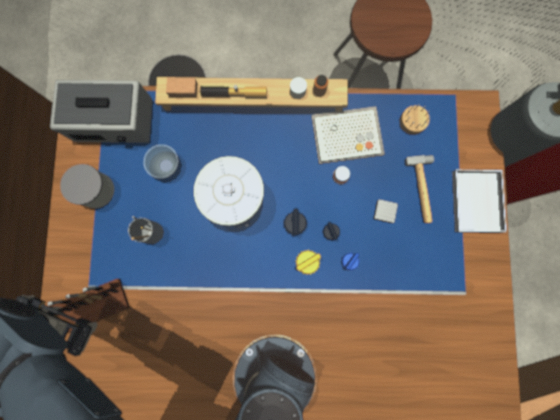

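```bash
cat > h.py <<'E'
import cv2,numpy as np
from plant import manip
def proj(c,p,m=None):
    m=m or manip.camera_model(c); K=np.array(m["camera_matrix"]);E=np.array(m["extrinsics"])
    q=np.linalg.inv(E)@np.append(p,1); u=K@q[:3]; return u[:2]/u[2]
def back(c,uv,z,m=None):
    m=m or manip.camera_model(c); K=np.array(m["camera_matrix"]);E=np.array(m["extrinsics"])
    d=E[:3,:3]@np.linalg.inv(K)@np.array([uv[0],uv[1],1]); o=E[:3,3]; return o+d*(z-o[2])/d[2]
E
python3 - <<'E'
from h import *
for p in ([.356,-.096,.06],[.452,-.176,.042],[.357,-.233,.043],[.478,-.054,.06],[.552,.135,.203]):
    print(p,proj("side",p).round(),proj("top",p).round())
for c in("side","top"): print(np.round(manip.camera_model(c)["extrinsics"],2).tolist())
f=cv2.imread("pics/a_top.png"); 
E
```

```text
[0.356, -0.096, 0.06] [213. 263.] [307. 262.]
[0.452, -0.176, 0.042] [253. 285.] [333. 231.]
[0.357, -0.233, 0.043] [221. 308.] [351. 262.]
[0.478, -0.054, 0.06] [254. 245.] [294. 222.]
[0.552, 0.135, 0.203] [266. 161.] [227. 188.]
[[0.98, -0.15, 0.13, 0.37], [-0.2, -0.7, 0.68, -0.94], [-0.01, -0.69, -0.72, 1.1], [0.0, 0.0, 0.0, 1.0]]
[[0.02, -0.99, 0.14, 0.35], [-1.0, -0.02, 0.01, -0.03], [-0.01, -0.14, -0.99, 1.24], [0.0, 0.0, 0.0, 1.0]]
```

Candidates: yellow (213,268), large black (255,252), small black (254,288) and blue (221,313), all side-view pixels. The small black one fits: it isn't blue or yellow, and it is the smaller of the two black ones. I'll confirm this in an enlarged crop.

```bash
python3 - <<'E'
from h import *
a=cv2.imread("pics/a_side.png")[220:330,190:290]; b=cv2.imread("pics/a_top.png")[190:290,270:370]
a=cv2.resize(a,(400,440),interpolation=3); b=cv2.resize(b,(400,400),interpolation=3)
b=cv2.copyMakeBorder(b,0,40,0,0,0)
cv2.imwrite("pics/b.png",np.hstack([a,b]))
E
```

```text
(no output)
```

View pics/b.png

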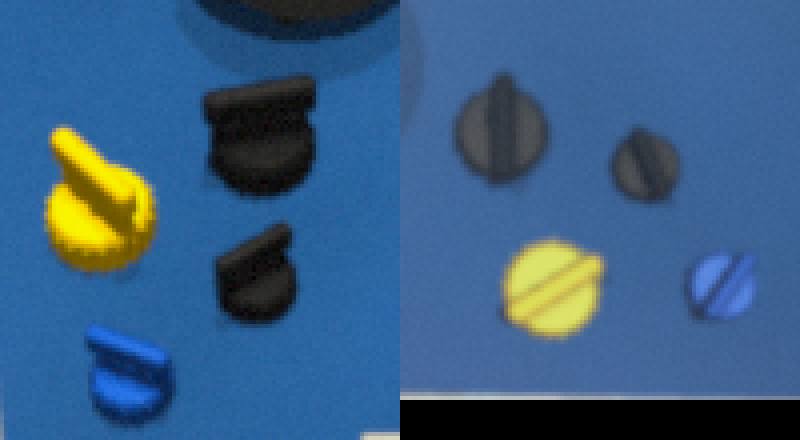

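View pics/a_wrist.png

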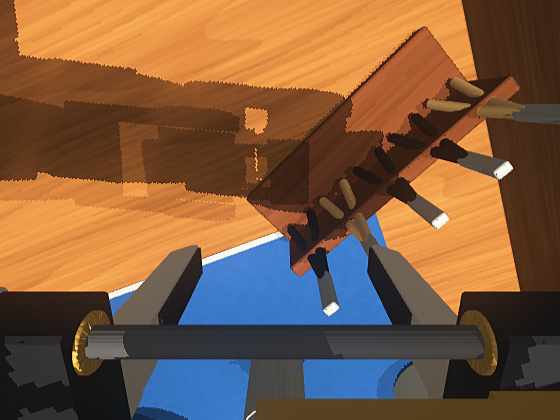

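The crop confirms it: the small black knob, at about (333,231) in the top view, is clearly smaller than the large black one at (294,222). Its wing lies at about 23° from world x. Next is a planner that works out the rows.

```bash
cat >> h.py <<'E'
def Rdown(yaw):
    c,s=np.cos(yaw),np.sin(yaw); x=np.array([0,0,-1.]); z=np.array([c,s,0]); return np.stack([x,np.cross(z,x),z],1)
from scipy.spatial.transform import Rotation as Ro
def plan(p,yaw,vmax=27.,wmax=5.,n=None):
    s=manip.get_state(); p0=np.array(s["position"]);R0=np.array(s["tool_rot"]); p=np.array(p)
    rv=Ro.from_matrix(R0.T@Rdown(yaw)).as_rotvec()
    n=n or int(np.ceil(max(np.linalg.norm(p-p0)*1000/vmax,np.degrees(np.linalg.norm(rv))/wmax)))
    print("n",n)
    for i in range(n):
        R=R0@Ro.from_rotvec(rv*i/n).as_matrix()
        d=R.T@(p-p0)/n/.03; w=np.degrees(rv/n)/5
        print([round(float(v),2) for v in [*d,*w]],end=",\n" if i%5==4 else ",")
    print()
def st():
    s=manip.get_state();R=np.array(s["tool_rot"])
    print(round(s["time"],2),np.round(s["position"],4),"yaw",round(float(np.arctan2(R[1,2],R[0,2])),3),"x",R[:,0].round(3),"F",np.round(s["ft_force"],1),"T",np.round(s["torque"],2),"op",round(s["opening"],4),"q",np.round(s["joint_positions"],2))
E
python3 - <<'E'
from h import *
plan([.452,-.176,.215],-1.17)
E
```

```text
n 28
[0.0, -0.58, -0.65, 0.97, -0.0, 0.0],[0.0, -0.63, -0.6, 0.97, -0.0, 0.0],[0.0, -0.68, -0.55, 0.97, -0.0, 0.0],[0.0, -0.72, -0.49, 0.97, -0.0, 0.0],[0.0, -0.76, -0.43, 0.97, -0.0, 0.0],
[0.0, -0.79, -0.36, 0.97, -0.0, 0.0],[0.0, -0.82, -0.29, 0.97, -0.0, 0.0],[0.0, -0.84, -0.22, 0.97, -0.0, 0.0],[0.0, -0.86, -0.15, 0.97, -0.0, 0.0],[0.0, -0.87, -0.08, 0.97, -0.0, 0.0],
[0.0, -0.87, -0.0, 0.97, -0.0, 0.0],[0.0, -0.87, 0.07, 0.97, -0.0, 0.0],[0.0, -0.86, 0.15, 0.97, -0.0, 0.0],[0.0, -0.84, 0.22, 0.97, -0.0, 0.0],[0.0, -0.82, 0.29, 0.97, -0.0, 0.0],
[0.0, -0.8, 0.36, 0.97, -0.0, 0.0],[0.0, -0.76, 0.42, 0.97, -0.0, 0.0],[0.0, -0.72, 0.49, 0.97, -0.0, 0.0],[0.0, -0.68, 0.55, 0.97, -0.0, 0.0],[0.0, -0.63, 0.6, 0.97, -0.0, 0.0],
[0.0, -0.58, 0.65, 0.97, -0.0, 0.0],[0.0, -0.52, 0.7, 0.97, -0.0, 0.0],[0.0, -0.46, 0.74, 0.97, -0.0, 0.0],[0.0, -0.4, 0.78, 0.97, -0.0, 0.0],[0.0, -0.33, 0.81, 0.97, -0.0, 0.0],
[0.0, -0.26, 0.83, 0.97, -0.0, 0.0],[0.0, -0.19, 0.85, 0.97, -0.0, 0.0],[0.0, -0.12, 0.86, 0.97, -0.0, 0.0],
```

Call:
servo_tool:
  targets:
    - [[0,-0.58,-0.65,0.97,0,0],[0,-0.63,-0.6,0.97,0,0],[0,-0.68,-0.55,0.97,0,0],[0,-0.72,-0.49,0.97,0,0],[0,-0.76,-0.43,0.97,0,0]]
  fingers: -0.3
  force: 25

```text
time: 1.02
position: [0.2446, 0.388, 0.2179]
tool_rot: [[0.0, -0.692, 0.722], [0.001, 0.722, 0.692], [-1.0, 0.001, 0.001]]
ft_force: [0.0, 0.5, -0.1]
opening: 0.0643
```

Call:
servo_tool:
  targets:
    - [[0,-0.79,-0.36,0.97,0,0],[0,-0.82,-0.29,0.97,0,0],[0,-0.84,-0.22,0.97,0,0],[0,-0.86,-0.15,0.97,0,0],[0,-0.87,-0.08,0.97,0,0]]

```text
time: 1.43
position: [0.2877, 0.2585, 0.2182]
tool_rot: [[0.002, -0.315, 0.949], [0.002, 0.949, 0.315], [-1.0, 0.002, 0.002]]
ft_force: [0.9, -0.4, 0.5]
opening: 0.0605
```

Call:
servo_tool:
  targets:
    - [[0,-0.87,0,0.97,0,0],[0,-0.87,0.07,0.97,0,0],[0,-0.86,0.15,0.97,0,0],[0,-0.84,0.22,0.97,0,0],[0,-0.82,0.29,0.97,0,0]]

```text
time: 1.85
position: [0.3288, 0.1281, 0.2188]
tool_rot: [[0.004, 0.123, 0.992], [0.004, 0.992, -0.123], [-1.0, 0.004, 0.004]]
ft_force: [0.1, -0.0, 0.3]
opening: 0.0603
```

Call:
servo_tool:
  targets:
    - [[0,-0.8,0.36,0.97,0,0],[0,-0.76,0.42,0.97,0,0],[0,-0.72,0.49,0.97,0,0],[0,-0.68,0.55,0.97,0,0],[0,-0.63,0.6,0.97,0,0]]

```text
time: 2.27
position: [0.3674, -0.0039, 0.2197]
tool_rot: [[0.008, 0.539, 0.842], [0.004, 0.842, -0.539], [-1.0, 0.007, 0.005]]
ft_force: [0.3, 0.8, 0.0]
opening: 0.0607
```

Call:
servo_tool:
  targets:
    - [[0,-0.58,0.65,0.97,0,0],[0,-0.52,0.7,0.97,0,0],[0,-0.46,0.74,0.97,0,0],[0,-0.4,0.78,0.97,0,0],[0,-0.33,0.81,0.97,0,0]]

```text
time: 2.68
position: [0.4028, -0.1377, 0.2205]
tool_rot: [[0.011, 0.85, 0.527], [0.003, 0.527, -0.85], [-1.0, 0.011, 0.003]]
ft_force: [1.2, 0.3, 0.5]
opening: 0.0605
```

```bash
python3 - <<'E'
from h import *
st()
m=manip.camera_model("wrist");f=manip.grab_frame("wrist"); cv2.imwrite("pics/c_wrist.png",f[:,:,::-1])
print(np.round(m["extrinsics"],3).tolist(),np.round(m["camera_matrix"],1).tolist())
for n in("knob_wing","knob_skirt"):
  for d in manip.spot_point(n,"wrist"): print(n,np.round(d["xyz"],4),round(d["p"],2),proj("wrist",d["xyz"],m).round())
plan([.452,-.176,.215],-1.17)
E
```

```text
2.68 [ 0.4028 -0.1377  0.2205] yaw -1.015 x [ 0.011  0.003 -1.   ] F [1.2 0.3 0.5] T [-0.05  0.16 -0.08] op 0.0605 q [-0.44  0.11  1.95  0.01  1.06  0.57]
[[0.527, -0.814, -0.243, 0.473], [-0.85, -0.504, -0.155, -0.094], [0.003, 0.288, -0.957, 0.388], [0.0, 0.0, 0.0, 1.0]] [[328.4, 0.0, 284.5], [0.0, 328.4, 205.8], [0.0, 0.0, 1.0]]
knob_wing [ 0.449  -0.1753  0.0471] 0.89 [338. 170.]
knob_wing [ 0.4772 -0.0567  0.0594] 0.8 [252.  81.]
knob_wing [ 0.3583 -0.2339  0.0465] 0.75 [335. 263.]
knob_wing [ 0.3487 -0.0973  0.0602] 0.68 [224. 214.]
knob_skirt [ 0.4562 -0.1808  0.0018] 0.87 [339. 160.]
knob_skirt [ 0.4777 -0.0592 -0.0017] 0.87 [260.  86.]
knob_skirt [ 0.3623 -0.2325 -0.0054] 0.58 [330. 242.]
n 3
[0.06, 0.24, 0.65, 0.6, 0.01, -0.04],[0.06, 0.27, 0.64, 0.6, 0.01, -0.04],[0.06, 0.3, 0.63, 0.6, 0.01, -0.04],
```

View pics/c_wrist.png

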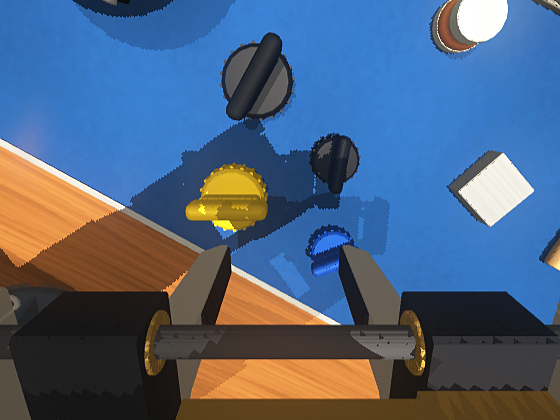

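The wrist view shows the small black knob at (336,160), with its wing running from (342,138) to (335,190). I'll measure it in an enlarged crop.

```bash
python3 - <<'E'
from h import *
f=cv2.imread("pics/c_wrist.png")[110:220,280:400]
g=(255*(f/255.)**.45).astype(np.uint8); g=cv2.resize(g,None,fx=6,fy=5.4,interpolation=cv2.INTER_NEAREST)
cv2.imwrite("pics/c_crop.png",g)
E
```

```text
(no output)
```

View pics/c_crop.png

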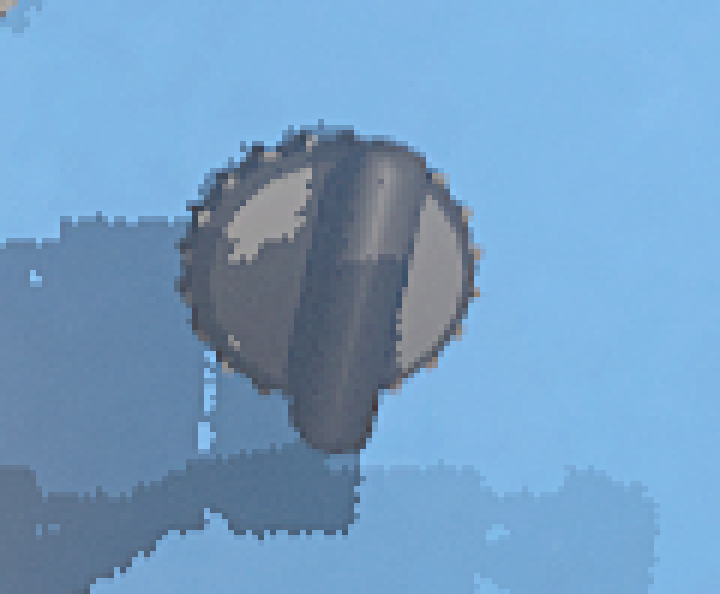

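```bash
python3 - <<'E'
from h import *
m=manip.camera_model("wrist")
P=lambda x,y:(280+x/6,110+y/5.4)
c=back("wrist",P(328,262),.015,m)
a=back("wrist",P(392,143),.056,m); b=back("wrist",P(336,450),.056,m)
d=a-b; print(c,a,b,(a+b)/2,np.linalg.norm(d),np.degrees(np.arctan2(d[1],d[0])))
for u in((390,160),(350,262),(340,440)): print(back("wrist",P(*u),.057,m))
E
```

```text
[ 0.45544258 -0.17214392  0.015     ] [ 0.4809695  -0.16001587  0.056     ] [ 0.42807598 -0.18522461  0.056     ] [ 0.45452274 -0.17262024  0.056     ] 0.05859355717538675 25.482190211302665
[ 0.47825588 -0.16129537  0.057     ]
[ 0.45932445 -0.16636381  0.057     ]
[ 0.4302125  -0.18440675  0.057     ]
```

```bash
python3 - <<'E'
from h import *
plan([.4545,-.1725,.12],-1.126,vmax=24)
E
```

```text
n 5
[0.67, 0.16, 0.38, 0.26, 0.0, -0.02],[0.67, 0.17, 0.38, 0.26, 0.0, -0.02],[0.67, 0.18, 0.37, 0.26, 0.0, -0.02],[0.67, 0.19, 0.37, 0.26, 0.0, -0.02],[0.67, 0.2, 0.37, 0.26, 0.0, -0.02],
```

Call:
servo_tool:
  targets:
    - [[0.67,0.16,0.38,0.26,0,-0.02],[0.67,0.17,0.38,0.26,0,-0.02],[0.67,0.18,0.37,0.26,0,-0.02],[0.67,0.19,0.37,0.26,0,-0.02],[0.67,0.2,0.37,0.26,0,-0.02]]

```text
time: 3.25
position: [0.4567, -0.1702, 0.121]
tool_rot: [[0.009, 0.9, 0.435], [-0.004, 0.435, -0.9], [-1.0, 0.007, 0.007]]
ft_force: [-0.1, 0.6, -0.2]
opening: 0.0602
```

```bash
python3 - <<'E'
from h import *
st()
m=manip.camera_model("wrist");f=manip.grab_frame("wrist")
g=(255*(f/255.)**.6).astype(np.uint8)[:,:,::-1]; cv2.imwrite("pics/d_wrist.png",g)
for z in(.024,.057): print(proj("wrist",[.4545,-.1725,z],m).round())
plan([.4545,-.1725,.03],-1.126,vmax=18)
E
```

```text
3.25 [ 0.4567 -0.1702  0.121 ] yaw -1.121 x [ 0.009 -0.004 -1.   ] F [-0.1  0.6 -0.2] T [-0.1   0.15  0.02] op 0.0602 q [-0.45  0.37  1.91  0.    0.86  0.67]
[285. 212.]
[286. 226.]
n 5
[0.58, -0.02, 0.0, 0.01, 0.01, -0.01],[0.58, -0.02, 0.0, 0.01, 0.01, -0.01],[0.58, -0.02, 0.0, 0.01, 0.01, -0.01],[0.58, -0.02, 0.0, 0.01, 0.01, -0.01],[0.58, -0.02, 0.01, 0.01, 0.01, -0.01],
```

View pics/d_wrist.png

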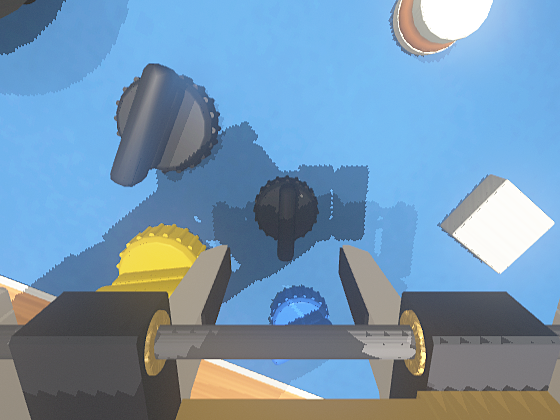

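The wing sits straight and centred between the fingers at (287,222), so I'm going down.

Call:
servo_tool:
  targets:
    - [[0.6,0,0,0,0,0],[0.6,0,0,0,0,-0.02],[0.6,0,0,0,0,-0.02],[0.6,0,0,0,0.02,0],[0.5,0,0,0,0.02,0]]

```text
time: 3.72
position: [0.4577, -0.1663, 0.0306]
tool_rot: [[0.003, 0.896, 0.444], [-0.001, 0.444, -0.896], [-1.0, 0.002, 0.002]]
ft_force: [-0.3, 0.5, -0.5]
opening: 0.0601
```

```bash
python3 - <<'E'
from h import *
st()
m=manip.camera_model("wrist");f=manip.grab_frame("wrist")
g=(255*(f/255.)**.6).astype(np.uint8)[:,:,::-1]; cv2.imwrite("pics/e_wrist.png",g)
print(proj("wrist",manip.get_state()["position"],m))
E
```

```text
3.72 [ 0.4577 -0.1663  0.0306] yaw -1.11 x [ 0.003 -0.001 -1.   ] F [-0.3  0.5 -0.5] T [0.01 0.15 0.01] op 0.0601 q [-0.44  0.53  1.95  0.    0.66  0.67]
[282.79466401 260.3926046 ]
```

View pics/e_wrist.png

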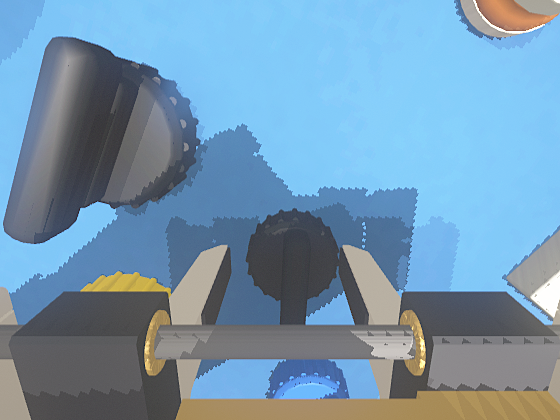

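```bash
python3 - <<'E'
from h import *
g=cv2.imread("pics/e_wrist.png")[195:330,220:370]
g=(255*(g/255.)**.6).astype(np.uint8); cv2.imwrite("pics/e_crop.png",cv2.resize(g,None,fx=4.4,fy=4.4,interpolation=0))
m=manip.camera_model("wrist")
print(back("wrist",(292,256),.015,m), back("wrist",(294,240),.057,m))
E
```

```text
[ 0.4551601  -0.17121961  0.015     ] [ 0.48062905 -0.15836916  0.057     ]
```

View pics/e_crop.png

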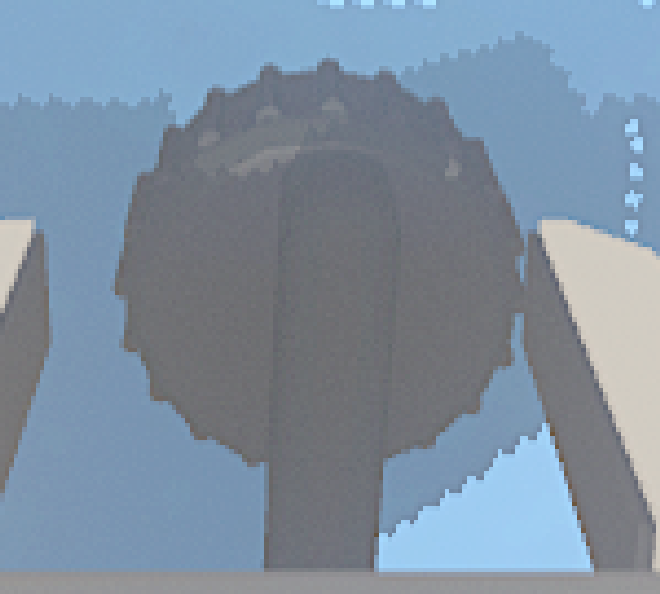

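Call:
servo_tool:
  targets:
    - [[0.07,-0.15,0.12,0,0,0],[0,0,0,0,0,0]]

```text
time: 3.93
position: [0.4533, -0.1696, 0.0269]
tool_rot: [[-0.001, 0.894, 0.448], [0.002, 0.448, -0.894], [-1.0, -0.001, -0.002]]
ft_force: [0.4, 0.7, 0.4]
opening: 0.0605
```

```bash
python3 - <<'E'
from h import *
st()
E
```

```text
3.93 [ 0.4533 -0.1696  0.0269] yaw -1.106 x [-0.001  0.002 -1.   ] F [0.4 0.7 0.4] T [-0.02  0.16  0.01] op 0.0605 q [-0.45  0.54  1.95  0.    0.65  0.65]
```

Call:
servo_tool:
  targets:
    - [[-0.04,0.03,0.08,0.2,0,0],[0,0,0,0,0,0]]

```text
time: 4.1
position: [0.4558, -0.1715, 0.0301]
tool_rot: [[0.0, 0.902, 0.432], [0.001, 0.432, -0.902], [-1.0, 0.001, -0.001]]
ft_force: [-0.4, -1.1, -0.4]
opening: 0.0602
```

Call:
servo_tool:
  targets:
    - [[0,0,0,0,0,0],[0,0,0,0,0,0],[0,0,0,0,0,0],[0,0,0,0,0,0],[0,0,0,0,0,0]]
  fingers: 1
  force: 30

```text
time: 4.52
position: [0.4571, -0.1721, 0.0327]
tool_rot: [[0.004, 0.902, 0.432], [-0.001, 0.432, -0.902], [-1.0, 0.003, 0.003]]
ft_force: [0.1, 0.2, 0.1]
opening: 0.0317
```

```bash
python3 - <<'E'
from h import *
st()
m=manip.camera_model("wrist");f=manip.grab_frame("wrist")
g=(255*(f/255.)**.5).astype(np.uint8)[:,:,::-1]; cv2.imwrite("pics/f_wrist.png",g)
E
```

```text
4.52 [ 0.4571 -0.1721  0.0327] yaw -1.125 x [ 0.004 -0.001 -1.   ] F [0.1 0.2 0.1] T [-0.06  0.16  0.02] op 0.0317 q [-0.46  0.53  1.95  0.    0.66  0.67]
```

View pics/f_wrist.png

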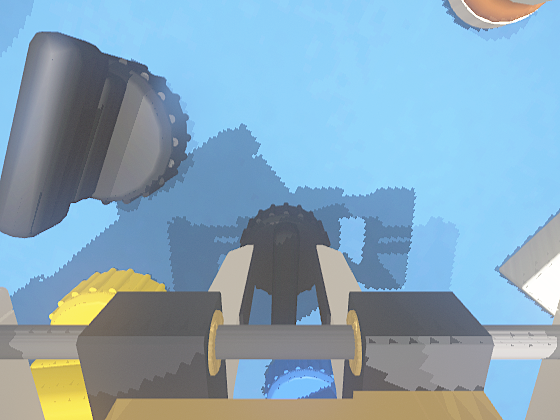

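The knob is centred between the closing fingers. The pose has drifted up slightly, so I'm correcting it while they close.

Call:
servo_tool:
  targets:
    - [[0.12,-0.04,0,0,0,0],[0,0,0,0,0,0],[0,0,0,0,0,0],[0,0,0,0,0,0]]

```text
time: 4.9
position: [0.4561, -0.1726, 0.0289]
tool_rot: [[0.004, 0.902, 0.432], [-0.001, 0.432, -0.902], [-1.0, 0.003, 0.003]]
ft_force: [-0.2, 0.1, 2.5]
opening: 0.013
```

```bash
python3 - <<'E'
from h import *
st()
E
```

```text
4.9 [ 0.4561 -0.1726  0.0289] yaw -1.124 x [ 0.004 -0.001 -1.   ] F [-0.2  0.1  2.5] T [ 0.12  0.35 -0.  ] op 0.013 q [-0.46  0.54  1.95  0.    0.65  0.67]
```

Call:
servo_tool:
  targets:
    - [[-0.5,0,0,0,0,0],[-0.9,0,0,0,0,0],[-0.9,0,0,0,0,0],[-0.9,0,0,0,0,0],[-0.9,0,0,0,0,0]]
  force: 45

```text
time: 5.32
position: [0.4517, -0.1708, 0.1503]
tool_rot: [[-0.008, 0.902, 0.431], [0.005, 0.431, -0.902], [-1.0, -0.005, -0.008]]
ft_force: [0.8, -0.0, -1.2]
opening: 0.0128
```

Call:
servo_tool:
  targets:
    - [[-0.9,0,0,0,0,0],[-0.9,0,0,0,0,0],[-0.9,0,0,0,0,0],[-0.9,0,0,0,0,0]]

```text
time: 5.65
position: [0.451, -0.1706, 0.2628]
tool_rot: [[-0.011, 0.902, 0.431], [0.006, 0.431, -0.902], [-1.0, -0.007, -0.01]]
ft_force: [-0.0, 0.3, -1.1]
opening: 0.0127
```

```bash
python3 - <<'E'
from h import *
st()
plan([.46,.09,.27],-1.125)
f=manip.grab_frame("wrist")
g=(255*(f/255.)**.5).astype(np.uint8)[:,:,::-1]; cv2.imwrite("pics/g_wrist.png",g)
E
```

```text
5.65 [ 0.451  -0.1706  0.2628] yaw -1.125 x [-0.011  0.006 -1.   ] F [-0.   0.3 -1.1] T [-0.03  0.12  0.01] op 0.0127 q [-0.46  0.19  1.76  0.    1.21  0.67]
n 10
[-0.02, 0.4, -0.77, 0.0, -0.01, 0.01],[-0.02, 0.4, -0.77, 0.0, -0.01, 0.01],[-0.02, 0.4, -0.77, 0.0, -0.01, 0.01],[-0.02, 0.4, -0.77, 0.0, -0.01, 0.01],[-0.02, 0.4, -0.77, 0.0, -0.01, 0.01],
[-0.02, 0.4, -0.77, 0.0, -0.01, 0.01],[-0.02, 0.4, -0.77, 0.0, -0.01, 0.01],[-0.02, 0.4, -0.77, 0.0, -0.01, 0.01],[-0.02, 0.4, -0.77, 0.0, -0.01, 0.01],[-0.02, 0.4, -0.77, 0.0, -0.01, 0.01],
```

View pics/g_wrist.png

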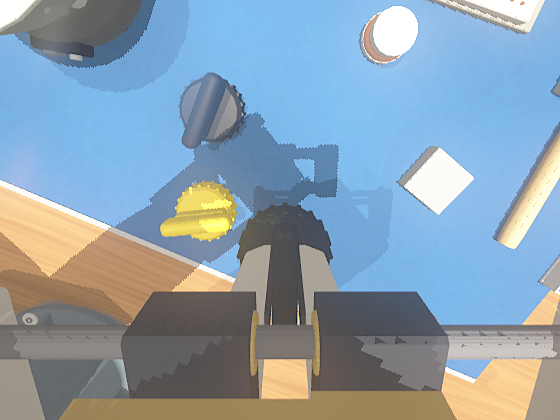

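The knob is held upright, so I'm travelling to the viewpoint.

Call:
servo_tool:
  targets:
    - [[0,0.4,-0.77,0,-0.01,0.01],[0,0.4,-0.77,0,-0.01,0.01],[0,0.4,-0.77,0,-0.01,0.01],[0,0.4,-0.77,0,-0.01,0.01],[0,0.4,-0.77,0,-0.01,0.01]]

```text
time: 6.12
position: [0.4578, -0.041, 0.2698]
tool_rot: [[0.006, 0.905, 0.425], [-0.002, 0.425, -0.905], [-1.0, 0.005, 0.005]]
ft_force: [1.1, 0.1, -0.4]
opening: 0.0127
```

Call:
servo_tool:
  targets:
    - [[-0.02,0.4,-0.77,0,-0.01,0.01],[-0.02,0.4,-0.77,0,-0.01,0.01],[-0.02,0.4,-0.77,0,-0.01,0.01],[-0.02,0.4,-0.77,0,-0.01,0.01],[-0.02,0.4,-0.77,0,-0.01,0.01]]

```text
time: 6.53
position: [0.4611, 0.0955, 0.2704]
tool_rot: [[0.01, 0.905, 0.425], [-0.004, 0.425, -0.905], [-1.0, 0.007, 0.008]]
ft_force: [0.1, -0.4, -0.5]
opening: 0.0128
```

```bash
python3 - <<'E'
from h import *
st()
m=manip.camera_model("wrist")
import pickle; pickle.dump(m,open("mh.pkl","wb"))
f=manip.grab_frame("wrist")
cv2.imwrite("pics/h_wrist.png",f[:,:,::-1])
for n in("post_foot","post_tip"):
  for c in ("wrist",):
    for d in manip.spot_point(n,c): print(n,c,np.round(d["xyz"],4),round(d["p"],2),proj("wrist",d["xyz"],m).round())
E
```

```text
6.53 [0.4611 0.0955 0.2704] yaw -1.132 x [ 0.01  -0.004 -1.   ] F [ 0.1 -0.4 -0.5] T [-0.05  0.18 -0.02] op 0.0128 q [ 0.11  0.15  1.79 -0.01  1.2   1.24]
post_foot wrist [0.5528 0.1367 0.1858] 0.71 [286.  80.]
post_tip wrist [0.5538 0.1392 0.2039] 0.83 [284.  75.]
```

View pics/h_wrist.png

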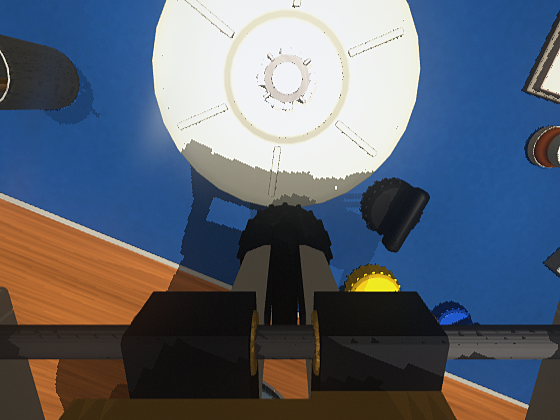

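```bash
python3 - <<'E'
from h import *
f=cv2.imread("pics/h_wrist.png")
g=f[20:135,225:350].astype(float)
g=np.clip(255*((g/255.)**4),0,255).astype(np.uint8); cv2.imwrite("pics/h_crop.png",cv2.resize(g,None,fx=5.2,fy=5.2,interpolation=0))
k=f[180:320,220:350]/255.; cv2.imwrite("pics/h_crop2.png",cv2.resize((255*k**.45).astype(np.uint8),None,fx=4.2,fy=4.2,interpolation=0))
E
```

```text
(no output)
```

View pics/h_crop.png

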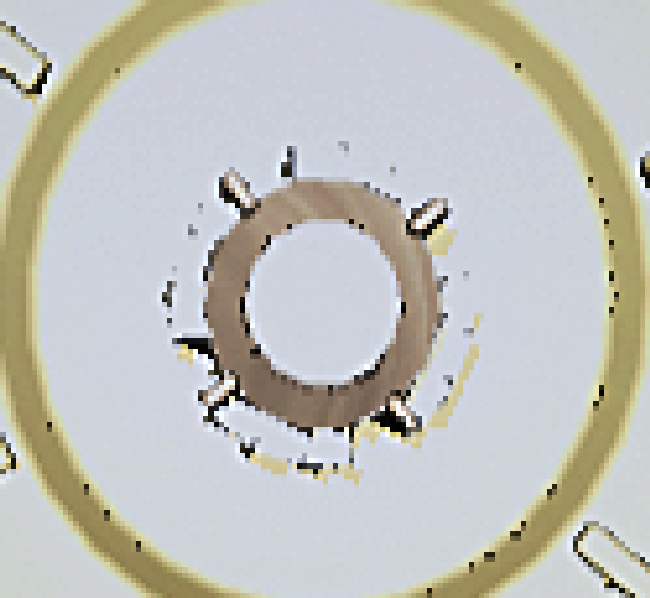

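View pics/h_crop2.png

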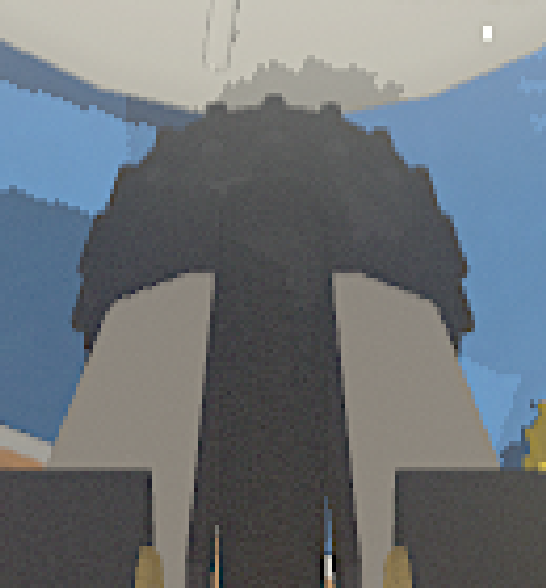

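The crop shows the post centre at about (287,78) in the full image. Four stop ribs sit around it, at crop pixels (238,190), (428,218), (218,388) and (403,413), each with a gap just clockwise of it. I'll turn these into angles and check how the knob sits relative to the TCP.

```bash
python3 - <<'E'
from h import *
import pickle; m=pickle.load(open("mh.pkl","rb"))
P=lambda x,y:(225+x/5.2,20+y/5.2)
c=back("wrist",P(323,303),.203,m); print("axis",c)
for r in((238,190),(428,218),(218,388),(403,413)):
    q=back("wrist",P(*r),.198,m)-c; print(np.hypot(*q[:2]).round(4),(np.degrees(np.arctan2(q[1],q[0]))%90).round(1))
# hub ring centre (80mm at .186): crop
from scipy.optimize import least_squares
t=np.array([.4611,.0955,.2704]);R=np.array([[.01,.905,.425],[-.004,.425,-.905],[-1,.007,.008]])
w=lambda x,y,z:proj("wrist",t+R@np.array([x,y,z]),m)
print("tip inner edges at finger front", w(0,.0075,-.0065),w(0,.0075,.0065),"obs",220+213/4.2,220+333/4.2,180+272/4.2)
for dx in(.005,.029):
  a=np.linspace(0,2*np.pi,181); pts=np.array([w(dx,.027*np.cos(b),.027*np.sin(b)) for b in a])
  print(dx,pts.min(0),pts.max(0))
print("obs left/right/top",220+75/4.2,220+470/4.2,180+102/4.2)
E
```

```text
axis [0.55305568 0.13622335 0.203     ]
0.0177 63.1
0.0173 63.1
0.0172 61.5
0.0172 64.1
tip inner edges at finger front [272.95539812 248.48726334] [296.44624365 248.47687339] obs 270.7142857142857 299.2857142857143 244.76190476190476
0.005 [237.67281238 212.18931933] [331.7085635  297.65608956]
0.029 [242.72899329 199.89188145] [326.5749487  277.35150252]
obs left/right/top 237.85714285714286 331.9047619047619 204.28571428571428
```

```bash
cat > fit.py <<'E'
from h import *
import pickle; m=pickle.load(open("mh.pkl","rb"))
from scipy.optimize import least_squares
def T(p,R): M=np.eye(4);M[:3,:3]=R;M[:3,3]=p;return M
Th=T([.4611,.0955,.2704],np.array([[.01,.905,.425],[-.004,.425,-.905],[-1,.007,.008]]))
Tc=np.linalg.inv(Th)@np.array(m["extrinsics"])
Te=T([.4577,-.1663,.0306],np.array([[.003,.896,.444],[-.001,.444,-.896],[-1,.002,.002]]))
me={"camera_matrix":m["camera_matrix"],"extrinsics":Te@Tc}
a=np.linspace(0,2*np.pi,181)
def ext(c,r,z0,mm):
    pts=np.array([proj("w",np.array([c[0]+r*np.cos(b),c[1]+r*np.sin(b),z]),mm) for b in a for z in(z0,z0+.024)])
    return np.array([pts[:,0].min(),pts[:,0].max(),pts[:,1].min(),pts[:,1].max()])
obs=np.array([246.1,338.6,209.8,302])
for r in(.026,.027,.0275):
    s=least_squares(lambda c:ext(c,r,0,me)-obs,[.455,-.1715]); print(r,s.x.round(4),s.fun.round(1))
E
python3 fit.py
```

```text
0.026 [ 0.4548 -0.1727] [ 1.7 -1.7 -0.7  0.6]
0.027 [ 0.4547 -0.1728] [ 0.  -0.  -2.1  2.2]
0.0275 [ 0.4547 -0.1728] [-0.8  0.8 -2.7  3. ]
```

```bash
python3 - <<'E'
from h import *
plan([.5543,.1369,.252],-1.065,vmax=24)
E
```

```text
n 5
[0.13, 0.68, 0.01, -0.15, 0.02, -0.01],[0.13, 0.68, 0.02, -0.15, 0.02, -0.01],[0.13, 0.68, 0.03, -0.15, 0.02, -0.01],[0.12, 0.68, 0.04, -0.15, 0.02, -0.01],[0.12, 0.68, 0.05, -0.15, 0.02, -0.01],
```

Call:
servo_tool:
  targets:
    - [[0.13,0.68,0.01,-0.15,0.02,-0.01],[0.13,0.68,0.02,-0.15,0.02,-0.01],[0.13,0.68,0.03,-0.15,0.02,-0.01],[0.12,0.68,0.04,-0.15,0.02,-0.01],[0.12,0.68,0.05,-0.15,0.02,-0.01]]

```text
time: 7.1
position: [0.5555, 0.1337, 0.2507]
tool_rot: [[0.0, 0.874, 0.485], [-0.0, 0.485, -0.874], [-1.0, 0.0, 0.0]]
ft_force: [-0.2, 0.6, -1.2]
opening: 0.0128
```

Call:
servo_tool:
  targets:
    - [[0,0,0,0,0,0],[0,0,0,0,0,0]]

```text
time: 7.27
position: [0.5577, 0.1324, 0.2484]
tool_rot: [[-0.002, 0.874, 0.485], [-0.001, 0.485, -0.874], [-1.0, -0.002, -0.0]]
ft_force: [0.1, 0.5, -1.5]
opening: 0.0127
```

```bash
python3 - <<'E'
from h import *
for i in range(5):
    st(); f=manip.grab_frame("side")
plan([.5543,.1369,.245],-1.065,n=1)
cv2.imwrite("pics/i_side.png",cv2.resize(f[110:230,190:340,::-1],None,fx=5,fy=5,interpolation=2))
E
```

```text
7.27 [0.5577 0.1324 0.2484] yaw -1.064 x [-0.002 -0.001 -1.   ] F [ 0.1  0.5 -1.5] T [ 0.01  0.05 -0.02] op 0.0127 q [ 0.15  0.37  1.55 -0.    1.22  1.22]
7.32 [0.5575 0.1323 0.2483] yaw -1.065 x [-0.002 -0.001 -1.   ] F [-0.3 -0.5 -1.5] T [-0.08  0.17 -0.03] op 0.0133 q [ 0.15  0.37  1.55 -0.    1.22  1.22]
7.37 [0.5572 0.1324 0.2488] yaw -1.065 x [-0.002 -0.001 -1.   ] F [-1.6  0.2 -1.4] T [-0.02  0.19 -0.03] op 0.0124 q [ 0.15  0.36  1.55 -0.    1.22  1.22]
7.42 [0.5571 0.1326 0.2491] yaw -1.065 x [-0.001 -0.001 -1.   ] F [ 0.4 -0.   0.1] T [-0.06  0.15 -0.04] op 0.013 q [ 0.15  0.36  1.55 -0.    1.22  1.22]
7.47 [0.5571 0.1327 0.2494] yaw -1.064 x [-0.001 -0.001 -1.   ] F [ 0.5 -0.4 -1.2] T [-0.04  0.15 -0.02] op 0.0127 q [ 0.15  0.36  1.55 -0.    1.22  1.22]
n 1
[0.15, -0.02, -0.16, 0.01, 0.0, 0.01],
```

View pics/i_side.png

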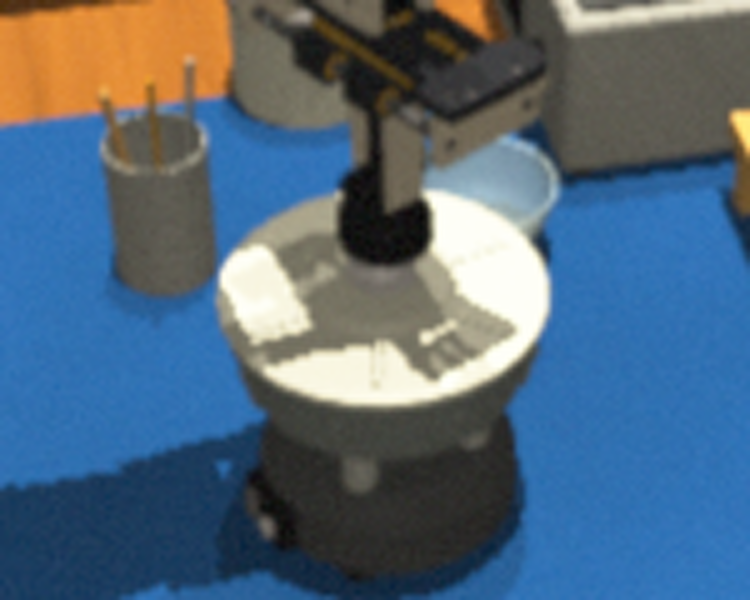

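Call:
servo_tool:
  targets:
    - [[0,-0.02,-0.16,0,0,0]]

```text
time: 7.6
position: [0.5542, 0.1363, 0.2499]
tool_rot: [[0.0, 0.875, 0.484], [-0.001, 0.484, -0.875], [-1.0, -0.0, 0.0]]
ft_force: [-0.1, 0.1, -0.9]
opening: 0.0125
```

```bash
python3 - <<'E'
from h import *
for i in range(5):
    st(); f=manip.grab_frame("side")
plan([.5543,.1369,.24],-1.065,n=1)
E
```

```text
7.6 [0.5542 0.1363 0.2499] yaw -1.065 x [ 0.    -0.001 -1.   ] F [-0.1  0.1 -0.9] T [-0.03  0.07  0.01] op 0.0125 q [ 0.16  0.36  1.56 -0.    1.22  1.22]
7.65 [0.5535 0.1371 0.2499] yaw -1.065 x [-0. -0. -1.] F [-0.2  0.4 -0. ] T [ 0.02  0.17 -0.02] op 0.0124 q [ 0.16  0.36  1.56 -0.    1.22  1.23]
7.7 [0.5537 0.1371 0.2499] yaw -1.064 x [-0. -0. -1.] F [ 0.   0.3 -0.6] T [-0.04  0.14 -0.02] op 0.013 q [ 0.16  0.36  1.56 -0.    1.22  1.23]
7.75 [0.5539 0.137  0.2499] yaw -1.064 x [-0. -0. -1.] F [ 0.6 -1.  -1. ] T [ 0.    0.16 -0.02] op 0.0129 q [ 0.16  0.36  1.56 -0.    1.22  1.23]
7.8 [0.5541 0.1369 0.2498] yaw -1.064 x [-0. -0. -1.] F [-0.8  0.8 -1.2] T [-0.09  0.09  0.  ] op 0.0127 q [ 0.16  0.36  1.56 -0.    1.22  1.22]
n 1
[0.32, 0.0, 0.0, 0.01, 0.0, 0.0],
```

Call:
servo_tool:
  targets:
    - [[0.25,0,0,0,0,0],[0.25,0,0,0,0,0]]

```text
time: 8.02
position: [0.5548, 0.137, 0.2353]
tool_rot: [[0.003, 0.874, 0.486], [0.0, 0.486, -0.874], [-1.0, 0.002, 0.001]]
ft_force: [-0.6, -0.1, -1.2]
opening: 0.0128
```

```bash
cat > w.py <<'E'
import sys
from h import *
n=int(sys.argv[1]) if len(sys.argv)>1 else 3
for i in range(n):
    st()
    if i<n-1: manip.grab_frame("side")
E
python3 w.py 4
```

```text
8.02 [0.5548 0.137  0.2353] yaw -1.064 x [ 0.003  0.    -1.   ] F [-0.6 -0.1 -1.2] T [-0.06  0.17  0.03] op 0.0128 q [ 0.16  0.37  1.58 -0.    1.19  1.22]
8.07 [0.5542 0.1369 0.2336] yaw -1.064 x [ 0. -0. -1.] F [-0.2  0.4 -2.7] T [-0.08  0.16  0.02] op 0.0128 q [ 0.16  0.37  1.58 -0.    1.19  1.22]
8.12 [0.5541 0.1369 0.2342] yaw -1.064 x [-0. -0. -1.] F [-1.3 -0.3 -2.2] T [-0.05  0.13  0.01] op 0.0128 q [ 0.16  0.37  1.58 -0.    1.19  1.22]
8.17 [0.5544 0.1369 0.2348] yaw -1.064 x [ 0.001 -0.    -1.   ] F [-0.2 -0.6 -1.4] T [-0.06  0.16 -0.04] op 0.0128 q [ 0.16  0.37  1.58 -0.    1.19  1.22]
```

Call:
servo_tool:
  targets:
    - [[0.15,0,0,0,0,0],[0,0,0,0,0,0]]

```text
time: 8.33
position: [0.5545, 0.1369, 0.2299]
tool_rot: [[0.001, 0.874, 0.485], [-0.0, 0.485, -0.874], [-1.0, 0.0, 0.001]]
ft_force: [-0.4, 0.6, -1.9]
opening: 0.0131
```

```bash
python3 w.py 3
```

```text
8.33 [0.5545 0.1369 0.2299] yaw -1.064 x [ 0.001 -0.    -1.   ] F [-0.4  0.6 -1.9] T [-0.01  0.12  0.  ] op 0.0131 q [ 0.16  0.38  1.58 -0.    1.18  1.22]
8.38 [0.5547 0.1369 0.2305] yaw -1.064 x [ 0.001 -0.    -1.   ] F [-0.3  0.3 -1. ] T [-0.01  0.11  0.01] op 0.0128 q [ 0.16  0.38  1.58 -0.    1.18  1.22]
8.43 [0.5548 0.137  0.2308] yaw -1.064 x [ 0.002 -0.    -1.   ] F [-0.3 -0.3 -0.6] T [-0.09  0.16  0.01] op 0.013 q [ 0.16  0.38  1.58 -0.    1.18  1.22]
```

Call:
servo_tool:
  targets:
    - [[0.1,0,0,0,0,0],[0.03,0,0,0,0,0]]

```text
time: 8.6
position: [0.5551, 0.137, 0.2271]
tool_rot: [[0.003, 0.874, 0.485], [0.0, 0.485, -0.874], [-1.0, 0.002, 0.001]]
ft_force: [0.6, 0.7, -1.4]
opening: 0.0126
```

```bash
python3 w.py 3
```

```text
8.6 [0.5551 0.137  0.2271] yaw -1.064 x [ 0.003  0.    -1.   ] F [ 0.6  0.7 -1.4] T [-0.03  0.16  0.02] op 0.0126 q [ 0.16  0.38  1.59 -0.    1.17  1.22]
8.65 [0.5552 0.137  0.2271] yaw -1.064 x [ 0.003  0.    -1.   ] F [ 0.4  0.1 -0.9] T [-0.07  0.15  0.02] op 0.0128 q [ 0.16  0.38  1.59 -0.    1.17  1.22]
8.7 [0.5552 0.137  0.2273] yaw -1.064 x [ 0.003  0.    -1.   ] F [-0.7  0.6 -1.5] T [-0.01  0.17 -0.07] op 0.0129 q [ 0.16  0.38  1.59 -0.    1.17  1.22]
```

Call:
servo_tool:
  targets:
    - [[0.07,-0.025,-0.015,0,0,-0.02],[0.03,0,0,0,0,0]]

```text
time: 8.87
position: [0.5544, 0.1371, 0.2244]
tool_rot: [[0.002, 0.874, 0.485], [-0.001, 0.485, -0.874], [-1.0, 0.001, 0.002]]
ft_force: [0.3, -1.2, -1.1]
opening: 0.0127
```

```bash
python3 w.py 3
```

```text
8.87 [0.5544 0.1371 0.2244] yaw -1.064 x [ 0.002 -0.001 -1.   ] F [ 0.3 -1.2 -1.1] T [-0.03  0.13  0.01] op 0.0127 q [ 0.16  0.38  1.59 -0.    1.17  1.23]
8.92 [0.5544 0.1371 0.2243] yaw -1.064 x [ 0.002 -0.001 -1.   ] F [ 0.1  0.5 -1.7] T [-0.04  0.19  0.04] op 0.0128 q [ 0.16  0.38  1.59 -0.    1.17  1.23]
8.97 [0.5545 0.1371 0.2245] yaw -1.064 x [ 0.002 -0.001 -1.   ] F [ 0.1  0.5 -1.7] T [-0.04  0.15  0.04] op 0.0126 q [ 0.16  0.38  1.59 -0.    1.17  1.23]
```

Call:
servo_tool:
  targets:
    - [[0.07,0,0,0,0,0],[0,0,0,0,0,0]]

```text
time: 9.13
position: [0.5547, 0.1371, 0.2228]
tool_rot: [[0.003, 0.874, 0.485], [-0.001, 0.485, -0.874], [-1.0, 0.002, 0.002]]
ft_force: [1.1, -1.2, -0.0]
opening: 0.0125
```

```bash
python3 w.py 3
```

```text
9.13 [0.5547 0.1371 0.2228] yaw -1.064 x [ 0.003 -0.001 -1.   ] F [ 1.1 -1.2 -0. ] T [-0.07  0.3   0.02] op 0.0125 q [ 0.16  0.38  1.59 -0.    1.16  1.23]
9.18 [0.5547 0.1371 0.2228] yaw -1.064 x [ 0.003 -0.001 -1.   ] F [-0.4 -0.7  0.6] T [-0.07  0.19  0.05] op 0.0129 q [ 0.16  0.38  1.59 -0.    1.16  1.23]
9.23 [0.5547 0.1371 0.2228] yaw -1.064 x [ 0.003 -0.001 -1.   ] F [-1.3 -0.1  0.7] T [-0.06  0.19 -0.03] op 0.0127 q [ 0.16  0.38  1.59 -0.    1.16  1.23]
```

Call:
servo_tool:
  targets:
    - [[0.05,0,0,0,0,0],[0.03,0,0,0,0,0]]

```text
time: 9.4
position: [0.5549, 0.1372, 0.2224]
tool_rot: [[0.004, 0.874, 0.486], [-0.0, 0.486, -0.874], [-1.0, 0.003, 0.002]]
ft_force: [-5.5, -0.7, 10.0]
opening: 0.0129
```

```bash
python3 w.py 3
```

```text
9.4 [0.5549 0.1372 0.2224] yaw -1.064 x [ 0.004 -0.    -1.   ] F [-5.5 -0.7 10. ] T [-0.28  1.28  0.  ] op 0.0129 q [ 0.16  0.38  1.59 -0.    1.16  1.23]
9.45 [0.5549 0.1372 0.2224] yaw -1.064 x [ 0.004 -0.    -1.   ] F [-3.7 -0.7 10.1] T [-0.25  1.09 -0.  ] op 0.0126 q [ 0.16  0.38  1.59 -0.    1.16  1.23]
9.5 [0.5549 0.1372 0.2224] yaw -1.064 x [ 0.004 -0.    -1.   ] F [-4.7 -1.1 11.3] T [-0.21  1.12 -0.05] op 0.0129 q [ 0.16  0.38  1.59 -0.    1.16  1.23]
```

Call:
servo_tool:
  targets:
    - [[0,-0.015,0,0,0,0],[0.01,0,0,-0.6,0,-0.01],[0.01,0,-0.003,-0.6,0,-0.01],[0.01,0,-0.003,-0.6,0,0]]

```text
time: 9.83
position: [0.5551, 0.1372, 0.2226]
tool_rot: [[0.005, 0.785, 0.619], [-0.001, 0.619, -0.785], [-1.0, 0.004, 0.004]]
ft_force: [0.4, -1.2, 0.3]
opening: 0.0128
```

```bash
python3 w.py 2
```

```text
9.83 [0.5551 0.1372 0.2226] yaw -0.903 x [ 0.005 -0.001 -1.   ] F [ 0.4 -1.2  0.3] T [-0.17 -0.02 -0.05] op 0.0128 q [ 0.16  0.38  1.59 -0.    1.16  1.07]
9.88 [0.5551 0.1372 0.2226] yaw -0.899 x [ 0.005 -0.001 -1.   ] F [0.4 0.3 2.3] T [-0.04  0.1   0.03] op 0.0128 q [ 0.16  0.38  1.59 -0.    1.16  1.06]
```

Call:
servo_tool:
  targets:
    - [[0.015,0,-0.003,-0.6,0,-0.02],[0.015,0,-0.003,-0.6,0,-0.02],[0.015,0,-0.003,-0.6,0,-0.02]]

```text
time: 10.13
position: [0.5551, 0.1376, 0.2212]
tool_rot: [[0.002, 0.675, 0.738], [-0.004, 0.738, -0.675], [-1.0, -0.001, 0.004]]
ft_force: [-0.2, 0.8, -0.9]
opening: 0.0126
```

```bash
python3 w.py 2
```

```text
10.13 [0.5551 0.1376 0.2212] yaw -0.741 x [ 0.002 -0.004 -1.   ] F [-0.2  0.8 -0.9] T [ 0.05  0.15 -0.06] op 0.0126 q [ 0.16  0.39  1.59 -0.    1.16  0.91]
10.18 [0.555  0.1376 0.221 ] yaw -0.737 x [ 0.002 -0.004 -1.   ] F [-0.2  1.6 -0.8] T [-0.08  0.15  0.06] op 0.0129 q [ 0.16  0.39  1.59 -0.    1.16  0.9 ]
```

The force fell to baseline and z is sinking below the thread-top level, at the angle predicted for the gap. I'm following it down without turning.

Call:
servo_tool:
  targets:
    - [[0.06,0,0,0,0,0],[0.03,0,0,0,0,0]]

```text
time: 10.35
position: [0.5549, 0.1376, 0.2178]
tool_rot: [[0.001, 0.675, 0.738], [-0.004, 0.738, -0.675], [-1.0, -0.002, 0.004]]
ft_force: [-0.4, -0.1, -0.9]
opening: 0.0128
```

```bash
python3 w.py 2
```

```text
10.35 [0.5549 0.1376 0.2178] yaw -0.741 x [ 0.001 -0.004 -1.   ] F [-0.4 -0.1 -0.9] T [-0.07  0.14 -0.02] op 0.0128 q [ 0.16  0.39  1.6  -0.    1.15  0.91]
10.4 [0.5548 0.1376 0.2177] yaw -0.741 x [ 0.001 -0.004 -1.   ] F [ 0.5 -0.5 -1.6] T [-0.01  0.16  0.01] op 0.0125 q [ 0.16  0.39  1.6  -0.    1.15  0.91]
```

It has dropped in freely. I'm continuing down to the hub.

Call:
servo_tool:
  targets:
    - [[0.05,0,0,0,0,0],[0.03,0,0,0,0,0]]

```text
time: 10.57
position: [0.5548, 0.1375, 0.215]
tool_rot: [[0.001, 0.677, 0.736], [-0.004, 0.736, -0.677], [-1.0, -0.002, 0.004]]
ft_force: [0.2, -1.0, 1.4]
opening: 0.0127
```

```bash
python3 w.py 2
```

```text
10.57 [0.5548 0.1375 0.215 ] yaw -0.743 x [ 0.001 -0.004 -1.   ] F [ 0.2 -1.   1.4] T [0.   0.22 0.05] op 0.0127 q [ 0.16  0.39  1.6  -0.    1.15  0.91]
10.62 [0.5548 0.1375 0.2149] yaw -0.743 x [ 0.001 -0.004 -1.   ] F [0.1 0.1 0.6] T [-0.04  0.25  0.02] op 0.0125 q [ 0.16  0.39  1.6  -0.    1.15  0.91]
```

It's on the hub: z = 0.215 matches the expected height and there is light contact. Now I'm turning clockwise in small steps.

Call:
servo_tool:
  targets:
    - [[0.01,0,0,0.4,0.02,0],[0.006,0,0.002,0.6,0.02,0],[0.006,0,0.002,0.6,0,0],[0.006,0,0.002,0.6,0,0]]

```text
time: 10.95
position: [0.5551, 0.1379, 0.2148]
tool_rot: [[-0.001, 0.809, 0.587], [-0.0, 0.587, -0.809], [-1.0, -0.001, -0.0]]
ft_force: [-1.2, 1.4, 1.0]
opening: 0.0126
```

```bash
python3 w.py 2
```

```text
10.95 [0.5551 0.1379 0.2148] yaw -0.943 x [-0.001 -0.    -1.   ] F [-1.2  1.4  1. ] T [0.15 0.21 0.02] op 0.0126 q [ 0.16  0.39  1.6  -0.    1.15  1.11]
11.0 [0.5551 0.1379 0.2148] yaw -0.947 x [-0.001 -0.    -1.   ] F [-0.6 -0.1  0.7] T [ 0.04  0.14 -0.01] op 0.0128 q [ 0.16  0.39  1.6  -0.    1.15  1.11]
```

Call:
servo_tool:
  targets:
    - [[0.012,0,0.002,0.6,0,0],[0.012,0,0.002,0.6,0,0],[0.012,0,0.002,0.6,0,0],[0.012,0,0.002,0.6,0,0]]

```text
time: 11.33
position: [0.5559, 0.1381, 0.2146]
tool_rot: [[0.002, 0.917, 0.399], [0.001, 0.399, -0.917], [-1.0, 0.002, 0.0]]
ft_force: [-0.8, -2.0, 1.2]
opening: 0.0128
```

```bash
python3 w.py 2
```

```text
11.33 [0.5559 0.1381 0.2146] yaw -1.161 x [ 0.002  0.001 -1.   ] F [-0.8 -2.   1.2] T [-0.22  0.31  0.11] op 0.0128 q [0.16 0.4  1.6  0.   1.15 1.32]
11.38 [0.5559 0.138  0.2146] yaw -1.165 x [ 0.002  0.001 -1.   ] F [-1.3 -0.4  1.5] T [-0.23  0.17 -0.01] op 0.0127 q [0.16 0.4  1.6  0.   1.15 1.33]
```

Call:
servo_tool:
  targets:
    - [[0.02,-0.01,0,0.6,0,0],[0.02,-0.005,0,0.6,0,0],[0.02,0,0,0.6,0,0],[0.02,0,0,0.6,0,0]]

```text
time: 11.72
position: [0.5562, 0.1375, 0.2137]
tool_rot: [[0.004, 0.98, 0.197], [-0.0, 0.197, -0.98], [-1.0, 0.004, 0.001]]
ft_force: [-1.7, -1.5, 4.0]
opening: 0.0126
```

```bash
python3 w.py 2
```

```text
11.72 [0.5562 0.1375 0.2137] yaw -1.373 x [ 0.004 -0.    -1.   ] F [-1.7 -1.5  4. ] T [-0.3   0.5   0.09] op 0.0126 q [ 0.16  0.4   1.6  -0.    1.14  1.53]
11.77 [0.5562 0.1374 0.2137] yaw -1.377 x [ 0.004 -0.    -1.   ] F [-1.7 -2.2  4.1] T [-0.36  0.43  0.03] op 0.0131 q [ 0.16  0.4   1.6  -0.    1.14  1.54]
```

Call:
servo_tool:
  targets:
    - [[0.01,-0.01,0,0.6,0,-0.02],[0.01,-0.01,0,0.6,0,-0.02],[0.01,0,0,0.6,0,0]]

```text
time: 12.02
position: [0.5559, 0.137, 0.2136]
tool_rot: [[0.002, 0.999, 0.041], [-0.001, 0.041, -0.999], [-1.0, 0.002, 0.001]]
ft_force: [-1.9, -1.1, 0.8]
opening: 0.0123
```

```bash
python3 w.py 2
```

```text
12.02 [0.5559 0.137  0.2136] yaw -1.529 x [ 0.002 -0.001 -1.   ] F [-1.9 -1.1  0.8] T [-0.21  0.4   0.04] op 0.0123 q [ 0.16  0.4   1.6  -0.    1.14  1.69]
12.07 [0.5559 0.137  0.2135] yaw -1.533 x [ 0.002 -0.001 -1.   ] F [-1.2 -1.1  1.3] T [-0.26  0.28  0.01] op 0.0126 q [ 0.16  0.4   1.6  -0.    1.14  1.7 ]
```

Call:
servo_tool:
  targets:
    - [[0.014,-0.005,0,0.6,0,0],[0.014,0,0,0.6,0,0],[0.014,0,0,0.4,0,0]]

```text
time: 12.32
position: [0.556, 0.1366, 0.2131]
tool_rot: [[0.003, 0.995, -0.096], [-0.002, -0.096, -0.995], [-1.0, 0.003, 0.001]]
ft_force: [-2.0, -2.2, 4.0]
opening: 0.0123
```

```bash
python3 w.py 2
```

```text
12.32 [0.556  0.1366 0.2131] yaw -1.667 x [ 0.003 -0.002 -1.   ] F [-2.  -2.2  4. ] T [-0.23  0.38  0.06] op 0.0123 q [ 0.16  0.4   1.6  -0.    1.14  1.83]
12.37 [0.5561 0.1366 0.2131] yaw -1.669 x [ 0.003 -0.002 -1.   ] F [-1.2 -1.3  3.7] T [-0.28  0.45  0.06] op 0.0129 q [ 0.16  0.4   1.6  -0.    1.14  1.83]
```

Call:
servo_tool:
  targets:
    - [[0.01,0,0,0.4,0,-0.02],[0.01,0,0,0.4,0,0]]

```text
time: 12.53
position: [0.5561, 0.1364, 0.2131]
tool_rot: [[0.002, 0.987, -0.16], [-0.002, -0.16, -0.987], [-1.0, 0.002, 0.002]]
ft_force: [-2.2, -1.5, 3.4]
opening: 0.0123
```

```bash
python3 w.py 2
```

```text
12.53 [0.5561 0.1364 0.2131] yaw -1.732 x [ 0.002 -0.002 -1.   ] F [-2.2 -1.5  3.4] T [-0.23  0.48  0.1 ] op 0.0123 q [ 0.16  0.4   1.6  -0.    1.14  1.89]
12.58 [0.5561 0.1364 0.213 ] yaw -1.734 x [ 0.002 -0.002 -1.   ] F [-2.4 -1.5  3.5] T [-0.28  0.43  0.11] op 0.0127 q [ 0.16  0.4   1.6  -0.    1.14  1.9 ]
```

Call:
servo_tool:
  targets:
    - [[0.006,0,0,0.4,0,0],[0.006,0,0,0.4,0,0]]

```text
time: 12.75
position: [0.5561, 0.1362, 0.2131]
tool_rot: [[0.002, 0.974, -0.224], [-0.002, -0.224, -0.974], [-1.0, 0.003, 0.002]]
ft_force: [-3.1, -2.0, 2.9]
opening: 0.0124
```

```bash
python3 w.py 2
```

```text
12.75 [0.5561 0.1362 0.2131] yaw -1.797 x [ 0.002 -0.002 -1.   ] F [-3.1 -2.   2.9] T [-0.22  0.47  0.05] op 0.0124 q [ 0.16  0.4   1.6  -0.    1.14  1.96]
12.8 [0.5561 0.1362 0.2131] yaw -1.8 x [ 0.002 -0.002 -1.   ] F [-1.8 -2.3  3.5] T [-0.28  0.46  0.11] op 0.0127 q [ 0.16  0.4   1.6  -0.    1.14  1.96]
```

Call:
servo_tool:
  targets:
    - [[0.006,-0.005,0,0.4,0,0],[0.006,-0.005,0,0.4,0,0]]

```text
time: 12.97
position: [0.5559, 0.1359, 0.2131]
tool_rot: [[0.003, 0.958, -0.288], [-0.003, -0.288, -0.958], [-1.0, 0.003, 0.002]]
ft_force: [-1.7, -3.8, 2.7]
opening: 0.0127
```

```bash
python3 w.py 2
```

```text
12.97 [0.5559 0.1359 0.2131] yaw -1.863 x [ 0.003 -0.003 -1.   ] F [-1.7 -3.8  2.7] T [-0.63  0.53  0.24] op 0.0127 q [ 0.16  0.4   1.6  -0.    1.14  2.02]
13.02 [0.5559 0.1359 0.2131] yaw -1.865 x [ 0.003 -0.003 -1.   ] F [-0.5 -2.   3.3] T [-0.5   0.49  0.19] op 0.0126 q [ 0.16  0.4   1.6  -0.    1.14  2.03]
```

Call:
servo_tool:
  targets:
    - [[0.004,0,0,0.4,0,0]]

```text
time: 13.1
position: [0.5557, 0.1357, 0.213]
tool_rot: [[0.002, 0.948, -0.319], [-0.003, -0.319, -0.948], [-1.0, 0.003, 0.003]]
ft_force: [-3.1, -2.6, 4.6]
opening: 0.0125
```

```bash
python3 w.py 3
```

```text
13.1 [0.5557 0.1357 0.213 ] yaw -1.896 x [ 0.002 -0.003 -1.   ] F [-3.1 -2.6  4.6] T [-0.4   0.84  0.45] op 0.0125 q [ 0.16  0.4   1.6  -0.    1.14  2.06]
13.15 [0.5557 0.1356 0.213 ] yaw -1.899 x [ 0.002 -0.004 -1.   ] F [-3.5 -3.5  3.8] T [-0.58  0.72  0.35] op 0.0128 q [ 0.16  0.4   1.6  -0.    1.14  2.06]
13.2 [0.5557 0.1356 0.213 ] yaw -1.897 x [ 0.002 -0.004 -1.   ] F [-3.7 -3.6  5.3] T [-0.67  0.79  0.32] op 0.0122 q [ 0.16  0.4   1.6  -0.    1.14  2.06]
```

The torque rose sharply (0.1 → 0.2 → 0.4 N m), the turn was about 65° and the drop 2.0 mm, so this is the stop. I'm letting go.

Call:
servo_tool:
  targets:
    - [[0,0,0,0,0,0]]

```text
time: 13.28
position: [0.5557, 0.1356, 0.2131]
tool_rot: [[0.002, 0.948, -0.317], [-0.004, -0.317, -0.948], [-1.0, 0.003, 0.003]]
ft_force: [-1.4, -1.2, 2.8]
opening: 0.0129
```

Call:
servo_tool:
  targets:
    - [[0,0,0,0,0,0],[0,0,0,0,0,0],[0,0,0,0,0,0],[0,0,0,0,0,0]]
  fingers: -0.3

```text
time: 13.62
position: [0.556, 0.1364, 0.2124]
tool_rot: [[0.003, 0.95, -0.312], [-0.002, -0.312, -0.95], [-1.0, 0.003, 0.001]]
ft_force: [-0.3, -0.4, -0.7]
opening: 0.035
```

```bash
python3 w.py 2
```

```text
13.62 [0.556  0.1364 0.2124] yaw -1.888 x [ 0.003 -0.002 -1.   ] F [-0.3 -0.4 -0.7] T [-0.02  0.09 -0.03] op 0.035 q [ 0.16  0.4   1.6  -0.    1.14  2.05]
13.67 [0.556  0.1364 0.2123] yaw -1.888 x [ 0.003 -0.002 -1.   ] F [ 0.1 -0.6  0.1] T [0.01 0.16 0.05] op 0.0385 q [ 0.16  0.4   1.6  -0.    1.14  2.05]
```

Call:
servo_tool:
  targets:
    - [[-0.1,0,0,0,0,0],[-0.3,0,0,0,0,0],[-0.6,0,0,0,0,0],[-0.9,0,0,0,0,0],[-0.9,0,0,0,0,0]]

```text
time: 14.08
position: [0.5536, 0.1364, 0.2955]
tool_rot: [[-0.007, 0.95, -0.312], [-0.003, -0.312, -0.95], [-1.0, -0.006, 0.005]]
ft_force: [0.4, 0.5, 0.1]
opening: 0.0605
```

Call:
servo_tool:
  targets:
    - [[-0.4,-0.8,0,0,0,0],[0,-0.8,0,0,0,0],[0,-0.8,0,0,0,0],[0,0,0,0,0,0]]

```text
time: 14.42
position: [0.4855, 0.1596, 0.3177]
tool_rot: [[0.005, 0.95, -0.313], [-0.0, -0.313, -0.95], [-1.0, 0.005, -0.002]]
ft_force: [-0.0, -0.3, -0.0]
opening: 0.0603
```

```bash
python3 - <<'E'
from h import *
st()
m=manip.camera_model("wrist"); import pickle; pickle.dump(m,open("mj.pkl","wb"))
f=manip.grab_frame("wrist"); cv2.imwrite("pics/j_wrist.png",f[:,:,::-1])
for d in manip.spot_point("knob_wing","wrist")[:2]+manip.spot_point("knob_skirt","wrist")[:2]: print(np.round(d["xyz"],4),round(d["p"],2),proj("wrist",d["xyz"],m).round())
f=manip.grab_frame("side"); cv2.imwrite("pics/j_side.png",f[:,:,::-1])
E
```

```text
14.42 [0.4855 0.1596 0.3177] yaw -1.889 x [ 0.005 -0.    -1.   ] F [-0.  -0.3 -0. ] T [-0.03  0.21 -0.05] op 0.0603 q [ 0.23  0.19  1.62 -0.    1.33  2.12]
[0.5505 0.1357 0.2315] 0.82 [289. 124.]
[ 0.3548 -0.1006  0.0598] 0.68 [499. 203.]
[ 0.4791 -0.0565 -0.0011] 0.93 [430. 121.]
[ 0.3554 -0.1008 -0.0028] 0.63 [474. 191.]
```

View pics/j_wrist.png

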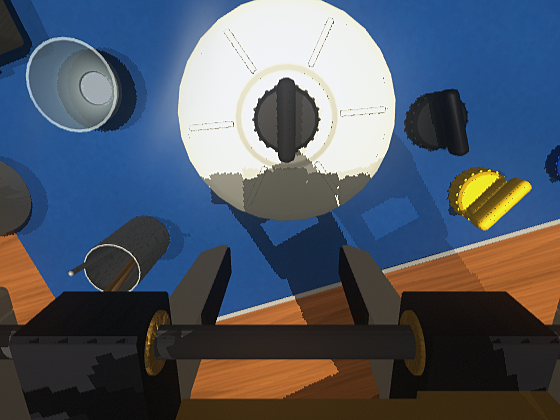

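View pics/j_side.png

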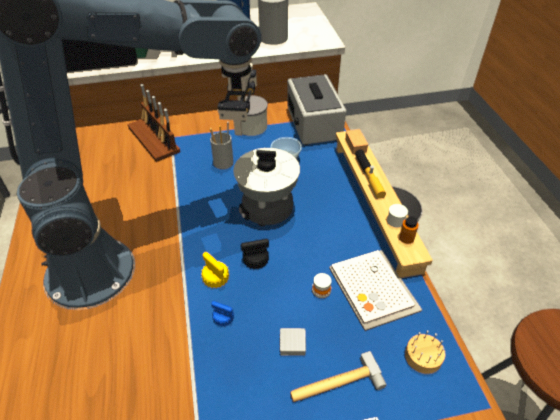

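```bash
python3 - <<'E'
from h import *
f=cv2.imread("pics/j_wrist.png")[60:180,235:340]
g=(255*(f/255.)**.4).astype(np.uint8); cv2.imwrite("pics/j_crop.png",cv2.resize(g,None,fx=5,fy=5,interpolation=0))
E
```

```text
(no output)
```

View pics/j_crop.png

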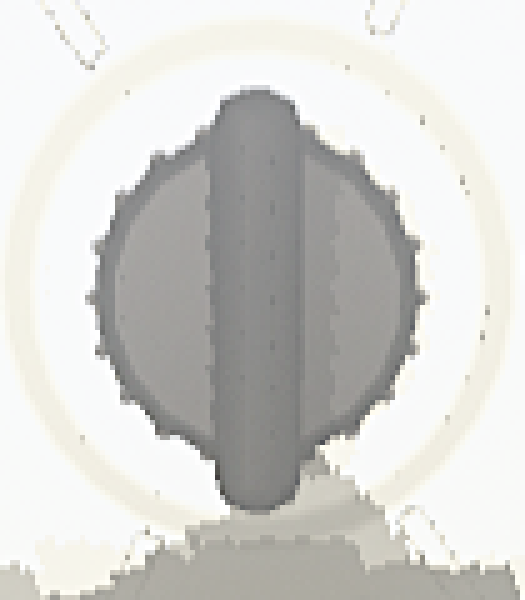

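The wing is exactly in line with the jaws, at about 66° of turn, so it didn't spring back. I want to be sure it's at the stop and not just in friction, so I'll re-grip and nudge it gently.

```bash
python3 - <<'E'
from h import *
plan([.556,.1364,.30],-1.889,n=3)
E
```

```text
n 3
[0.18, 0.79, -0.0, -0.0, -0.0, -0.02],[0.18, 0.79, -0.0, -0.0, -0.0, -0.02],[0.18, 0.79, -0.0, -0.0, -0.0, -0.02],
```

Call:
servo_tool:
  targets:
    - [[0.18,0.79,0,0,0,-0.02],[0.18,0.79,0,0,0,-0.02],[0.18,0.79,0,0,0,-0.02],[0,0,0,0,0,0]]

```text
time: 14.95
position: [0.5609, 0.1342, 0.299]
tool_rot: [[-0.001, 0.949, -0.314], [0.001, -0.314, -0.949], [-1.0, -0.001, -0.0]]
ft_force: [1.0, -0.4, 0.2]
opening: 0.06
```

```bash
python3 w.py 3;  python3 - <<'E'
from h import *
plan([.556,.1364,.2145],-1.889,n=5)
E
```

```text
14.95 [0.5609 0.1342 0.299 ] yaw -1.89 x [-0.001  0.001 -1.   ] F [ 1.  -0.4  0.2] T [ 0.07  0.12 -0.01] op 0.06 q [0.15 0.33 1.48 0.   1.33 2.04]
15.0 [0.5596 0.1347 0.2994] yaw -1.891 x [-0.002  0.001 -1.   ] F [-0.  -0.8  0.4] T [ 0.02  0.17 -0.02] op 0.0604 q [0.15 0.33 1.48 0.   1.33 2.05]
15.05 [0.5586 0.1353 0.3   ] yaw -1.89 x [-0.001  0.001 -1.   ] F [-0.5  0.1 -0. ] T [-0.01  0.18 -0.04] op 0.0603 q [0.16 0.33 1.48 0.   1.33 2.05]
n 5
[0.57, -0.02, -0.0, -0.0, -0.0, 0.0],[0.57, -0.02, -0.0, -0.0, -0.0, 0.0],[0.57, -0.02, -0.0, -0.0, -0.0, 0.0],[0.57, -0.02, -0.0, -0.0, -0.0, 0.0],[0.57, -0.02, -0.0, -0.0, -0.0, 0.0],
```

Call:
servo_tool:
  targets:
    - [[0.6,-0.02,0,0,0,0],[0.6,-0.02,0,0,0,0],[0.6,-0.02,0,0,0,0],[0.55,-0.02,0,0,0,0],[0.35,0,0,0,0,0]]

```text
time: 15.47
position: [0.5559, 0.1371, 0.2198]
tool_rot: [[0.004, 0.949, -0.314], [0.002, -0.314, -0.949], [-1.0, 0.003, -0.004]]
ft_force: [0.1, 1.2, -0.5]
opening: 0.0606
```

```bash
python3 w.py 3;  python3 - <<'E'
from h import *
plan([.556,.1364,.2145],-1.889,n=1)
E
```

```text
15.47 [0.5559 0.1371 0.2198] yaw -1.89 x [ 0.004  0.002 -1.   ] F [ 0.1  1.2 -0.5] T [0.04 0.19 0.  ] op 0.0606 q [0.16 0.39 1.59 0.   1.15 2.05]
15.52 [0.5553 0.137  0.2182] yaw -1.89 x [ 0.002  0.002 -1.   ] F [-0.3  0.6 -2.5] T [-0.02  0.17  0.02] op 0.0601 q [0.16 0.39 1.6  0.   1.15 2.05]
15.57 [0.5558 0.137  0.2197] yaw -1.89 x [ 0.003  0.002 -1.   ] F [-0.   0.1  0.5] T [-0.    0.15 -0.02] op 0.0607 q [0.16 0.39 1.59 0.   1.16 2.05]
n 1
[0.17, 0.01, 0.02, -0.01, -0.03, -0.02],
```

Call:
servo_tool:
  targets:
    - [[0.12,0,0.02,0,-0.03,-0.02],[0,0,0,0,0,0]]

```text
time: 15.73
position: [0.5559, 0.1367, 0.2174]
tool_rot: [[0.001, 0.95, -0.314], [0.0, -0.314, -0.95], [-1.0, 0.001, -0.001]]
ft_force: [-0.7, 0.8, -0.4]
opening: 0.0603
```

Call:
servo_tool:
  targets:
    - [[0,0,0,0,0,0],[0,0,0,0,0,0],[0,0,0,0,0,0],[0,0,0,0,0,0],[0,0,0,0,0,0]]
  fingers: 1
  force: 30

```text
time: 16.15
position: [0.5572, 0.1369, 0.2206]
tool_rot: [[0.006, 0.95, -0.314], [0.001, -0.314, -0.95], [-1.0, 0.006, -0.003]]
ft_force: [0.1, -0.1, -0.8]
opening: 0.0318
```

Call:
servo_tool:
  targets:
    - [[0,0,0,0,0,0],[0,0,0,0,0,0],[0,0,0,0,0,0],[0,0,0,0,0,0]]

```text
time: 16.48
position: [0.5569, 0.1355, 0.221]
tool_rot: [[0.005, 0.95, -0.313], [-0.002, -0.313, -0.95], [-1.0, 0.006, 0.0]]
ft_force: [-0.2, 0.2, 1.4]
opening: 0.0127
```

```bash
python3 w.py 2
```

```text
16.48 [0.5569 0.1355 0.221 ] yaw -1.889 x [ 0.005 -0.002 -1.   ] F [-0.2  0.2  1.4] T [0.16 0.24 0.19] op 0.0127 q [ 0.16  0.39  1.59 -0.    1.16  2.05]
16.53 [0.557  0.1357 0.221 ] yaw -1.889 x [ 0.006 -0.002 -1.   ] F [-1.1 -4.4  1.9] T [-0.61  0.44  0.13] op 0.0133 q [ 0.16  0.39  1.59 -0.    1.16  2.05]
```

Call:
servo_tool:
  targets:
    - [[0,0,0,0.25,0,0]]

```text
time: 16.62
position: [0.5569, 0.1355, 0.221]
tool_rot: [[0.005, 0.943, -0.334], [-0.002, -0.334, -0.943], [-1.0, 0.006, -0.0]]
ft_force: [-1.0, -1.8, 0.3]
opening: 0.0128
```

```bash
python3 w.py 3
```

```text
16.62 [0.5569 0.1355 0.221 ] yaw -1.911 x [ 0.005 -0.002 -1.   ] F [-1.  -1.8  0.3] T [-0.25  0.28  0.36] op 0.0128 q [ 0.16  0.39  1.59 -0.    1.16  2.07]
16.67 [0.5569 0.1355 0.221 ] yaw -1.914 x [ 0.005 -0.002 -1.   ] F [-0.9 -3.2  1.5] T [-0.44  0.36  0.35] op 0.0131 q [ 0.16  0.39  1.59 -0.    1.16  2.07]
16.72 [0.5569 0.1355 0.221 ] yaw -1.912 x [ 0.005 -0.002 -1.   ] F [-1.1 -3.2  1.1] T [-0.46  0.41  0.31] op 0.0124 q [ 0.16  0.39  1.59 -0.    1.16  2.07]
```

Call:
servo_tool:
  targets:
    - [[0,0,0,0.2,0,0]]

```text
time: 16.8
position: [0.5569, 0.1354, 0.221]
tool_rot: [[0.005, 0.936, -0.351], [-0.002, -0.351, -0.936], [-1.0, 0.006, 0.0]]
ft_force: [-2.0, -2.7, 0.9]
opening: 0.013
```

```bash
python3 w.py 3
```

```text
16.8 [0.5569 0.1354 0.221 ] yaw -1.93 x [ 0.005 -0.002 -1.   ] F [-2.  -2.7  0.9] T [-0.42  0.26  0.48] op 0.013 q [ 0.16  0.39  1.59 -0.    1.16  2.09]
16.85 [0.5569 0.1354 0.221 ] yaw -1.932 x [ 0.005 -0.002 -1.   ] F [-1.5 -4.4  0.7] T [-0.41  0.33  0.43] op 0.013 q [ 0.16  0.39  1.59 -0.    1.16  2.09]
16.9 [0.5569 0.1354 0.221 ] yaw -1.931 x [ 0.005 -0.002 -1.   ] F [-1.5 -1.9  1.5] T [-0.51  0.31  0.44] op 0.0126 q [ 0.16  0.39  1.59 -0.    1.16  2.09]
```

The torque climbs linearly to 0.44 N m with only about 2.4° of twist between gripper and knob, so it's hard on the stop. I'm letting go for good and retreating.

Call:
servo_tool:
  targets:
    - [[0,0,0,-0.2,0,0],[0,0,0,0,0,0],[0,0,0,0,0,0],[0,0,0,0,0,0],[0,0,0,0,0,0]]
  fingers: -0.3

```text
time: 17.32
position: [0.5572, 0.1366, 0.2208]
tool_rot: [[0.006, 0.942, -0.335], [0.0, -0.335, -0.942], [-1.0, 0.006, -0.002]]
ft_force: [0.1, 0.1, 0.5]
opening: 0.0416
```

Call:
servo_tool:
  targets:
    - [[0,0,0,0,0,0],[-0.2,0,0,0,0,0],[-0.6,0,0,0,0,0],[-0.9,0,0,0,0,0],[-0.9,0,0,0,0,0]]

```text
time: 17.73
position: [0.5544, 0.1364, 0.2968]
tool_rot: [[-0.004, 0.942, -0.335], [-0.001, -0.335, -0.942], [-1.0, -0.004, 0.002]]
ft_force: [-0.2, -0.3, 0.0]
opening: 0.0607
```

Call:
servo_tool:
  targets:
    - [[-0.4,-0.8,0,0,0,0],[0,-0.8,0,0,0,0],[0,-0.8,0,0,0,0],[0,0,0,0,0,0]]

```text
time: 18.07
position: [0.4868, 0.1614, 0.3174]
tool_rot: [[0.007, 0.941, -0.337], [0.002, -0.337, -0.941], [-1.0, 0.006, -0.004]]
ft_force: [-0.5, -0.2, 0.1]
opening: 0.0607
```

```bash
python3 - <<'E'
from h import *
st()
m=manip.camera_model("wrist")
f=manip.grab_frame("wrist"); cv2.imwrite("pics/k_wrist.png",f[:,:,::-1])
print(manip.spot_point("knob_skirt","wrist")[:1],manip.spot_point("knob_wing","wrist")[:1])
from plant import manip
t=manip.grab_frame("side")
d=cv2.absdiff(t[:,:,::-1].copy(),cv2.imread("pics/a_side.png")).max(2)
for n,(x,y) in {"block":(292,342),"flux":(321,285),"can":(221,152),"dish":(287,150),"mallet":(345,378),"blue":(221,313),"yel":(213,268),"big":(255,252)}.items(): print(n,int(d[y-18:y+18,x-18:x+18].mean()))
g=f[40:180,225:365]; cv2.imwrite("pics/k_crop.png",cv2.resize((255*(g[:,:,::-1]/255.)**.4).astype(np.uint8),None,fx=4,fy=4,interpolation=0))
st()
E
```

```text
18.07 [0.4868 0.1614 0.3174] yaw -1.915 x [ 0.007  0.002 -1.   ] F [-0.5 -0.2  0.1] T [ 0.02  0.22 -0.11] op 0.0607 q [0.23 0.19 1.62 0.   1.33 2.14]
[{'xyz': [0.3588, -0.0987, -0.0004], 'p': 0.96}] [{'xyz': [0.5502, 0.1356, 0.234], 'p': 0.85}]
block 20
flux 18
can 20
dish 32
mallet 19
blue 18
yel 15
big 11
18.27 [0.4898 0.1601 0.3161] yaw -1.916 x [ 0.006  0.001 -1.   ] F [ 0.1 -0.1 -0.8] T [ 0.02  0.12 -0.01] op 0.0604 q [ 0.23  0.2   1.61 -0.    1.33  2.14]
```

View pics/k_crop.png

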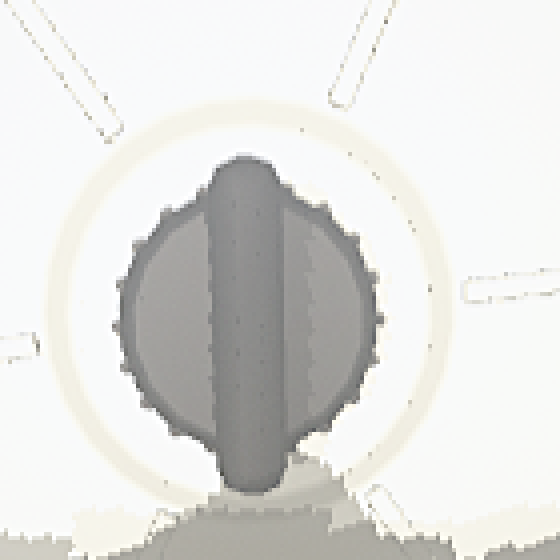

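The wing held its earlier angle: it now leans about 1° against the jaws, which had turned further. That confirms the knob was already at its stop. The other items look unmoved, so I'm handing in.

```bash
python3 - <<'E'
from plant import manip
print(manip.job_done())
E
```

```text
the job is handed in; nothing more can be done
None
```

The tumbler is closed: the small black wing knob is screwed down to its stop with the lid clamped, and the gripper has let go and is clear. I handed the job in at about 18 s.

- **Setting and backing:** I set the knob on the post and it came to rest on top of the thread, about 8 mm above the hub. I backed it about 18° anticlockwise until the force vanished, then followed it about 7 mm down onto the hub. The downward force was mostly 2–5 N. It touched about 11 N for a moment at first contact, before any turning.
- **Screwing in:** I turned it about 66° clockwise. It went down 2.0 mm, with torque at or below about 0.1 N m until the stop and 0.45 N m at most there.
- **Stop check:** After the first release the wing showed no spring-back, so I couldn't be sure it was on the stop. I re-gripped and nudged it, and the torque rose steadily to about 0.45 N m (0.48 at the peak). In the last picture the wing had kept its angle, so it was already there.
- **Other things on the bench:** They looked unmoved in the last side picture I viewed, taken before the re-grip. A picture difference after the re-grip showed only small changes at the loose items. It was higher at the dish, where the arm had come into view; I didn't check that further.
- **Disagreement:** In the last check the `knob_skirt` network's best hit was the yellow knob. The `knob_wing` hit was on the tumbler as expected.

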